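Go-gauge two spacers off the ledge

TASK

Two brass spacer blocks that look alike wait one behind the other in the lane of the gauge stand, and one of them is oversize. Slide each in turn along the ledge to the gauge jaws: push the one that goes under the jaws right on off the end of the ledge, so that it drops down the chute into the green bin; when you feel the other stop against the jaws do not force it, but lift it out and put it in the red bin. Nothing is carried over the jaws or the chute, and the things lying about are left alone.

Things in the scene. Friction and masses are not known exactly. Their poses are not given: they have to be found in the camera images.
- gauge_stand: Blue stand with a raised steel ledge, fixed to the bench. Origin on the bench top, under the middle of the entry side of the gauge jaws; z up, +y is the way spacers are pushed, x across the lane. Ledge top 150 mm above the bench, from y = -187 to +40 mm, where it ends over the chute. Lane 93 mm wide (x = -46.5 to +46.5) between two dark rails 10 mm wide and 12 mm high.
- gauge_jaws: Two rigid gauge jaws on the stand, same frame as the stand. Dark steel blades reach in over the lane from both rails, y = 0 to 12 mm, undersides 21.2 and tops 30 mm above the ledge. Between the blade ends the lane is open upward for 62 mm (x = -31 to +31), so fingers can follow a spacer right through. Posts with brass thumb screws at x = +-53, 47 mm above the ledge. More than 25 N spoils the gauge.
- ledge_end (a point): Middle of the end of the ledge, on its top edge (40 mm past the entry side of the jaws). Below it an aluminium chute 102 mm wide with 44 mm side walls falls at 46 degrees into the green bin. A spacer clear of the jaws still rests on the ledge; it tips off when its middle passes this edge and slides off by itself or when pushed on.
- spacer_1_mid (a point): One of two brass spacer blocks, 90 mm (x, across the lane) x 40 mm (y, along it), about 0.2 kg, two dark holes in the top. Point on its middle, 10 mm above its underside. 20.0 mm thick if good (1.2 mm of air under the jaws), 22.4 mm if oversize: its top front edge then strikes both blades, centre 20 mm short of them. Which is oversize and which is in front changes. Sliding one takes 1 to 3 N.
- spacer_2_mid (a point): The other spacer block, the same in plan and look; the point likewise lies on its middle, 10 mm above its underside. At the start there are 50 to 77 mm free between the two.
- green_bin: Green open plastic bin for good spacers at the foot of the chute, 130 (x) x 150 (y) x 45 mm high, walls and floor 4 mm, fixed. Origin under its centre on the bench.
- red_bin: Red open plastic bin for rejects on the bench, 140 (x) x 130 (y) x 45 mm high, walls and floor 4 mm, fixed. Origin under its centre on the bench.
- spanner_13: Combination spanner, 161 x 23 x 5 mm, lying between the stand and the front edge of the bench; a bystander. Origin under its middle.
- chuck: Grey drill chuck, 43 mm across, 51 mm high, standing behind the stand; a bystander. Origin under its middle.
- box_bearing: Small cardboard parts box, 55 x 35 x 66 mm high, standing behind the red bin; a bystander. Origin under its middle.
Things that resemble listed ones, but are neither listed nor needed, are in the scene too. What is shaped like the part that bears spacer_2_mid but purple is not meant.

How it is judged:
On the way:
1. the oversize spacer has been tried: pushed up against the entry side of the gauge jaws on the ledge (((contact force between spacer_1 and gauge_jaws above 1 N and y of spacer_1_mid in the frame of gauge_stand below -0.012 m and z of spacer_1_mid in the frame of gauge_stand below 0.166 m) or (contact force between spacer_2 and gauge_jaws above 1 N and y of spacer_2_mid in the frame of gauge_stand below -0.012 m and z of spacer_2_mid in the frame of gauge_stand below 0.166 m))), for 0.04 s.
At the end, for the whole second after the job is handed in: One spacer, the one that went under the jaws, lies at rest in the green bin and the other, oversize one at rest in the red bin, each with its middle inside the bin's walls and below its rim (45 mm) (((x of spacer_1_mid in the frame of green_bin between -0.062 and 0.062 m and y of spacer_1_mid in the frame of green_bin between -0.072 and 0.072 m and z of spacer_1_mid in the frame of green_bin below 0.045 m and x of spacer_2_mid in the frame of red_bin between -0.066 and 0.066 m and y of spacer_2_mid in the frame of red_bin between -0.061 and 0.061 m and z of spacer_2_mid in the frame of red_bin below 0.045 m) or (x of spacer_2_mid in the frame of green_bin between -0.062 and 0.062 m and y of spacer_2_mid in the frame of green_bin between -0.072 and 0.072 m and z of spacer_2_mid in the frame of green_bin below 0.045 m and x of spacer_1_mid in the frame of red_bin between -0.066 and 0.066 m and y of spacer_1_mid in the frame of red_bin between -0.061 and 0.061 m and z of spacer_1_mid in the frame of red_bin below 0.045 m)) and linear speed of each of spacer_1, spacer_2 below 0.02 m/s); the robot touches nothing.
It fails at once if the gauge jaws are forced: more than 25 N on them from a spacer or the fingers (contact force between gauge_jaws and anything else above 25 N).
It fails at once if a spacer is carried over the jaws or the chute instead of sliding under the jaws ((y of spacer_1_mid in the frame of gauge_stand above 0.003 m and z of spacer_1_mid in the frame of gauge_stand above 0.17 m) or (y of spacer_2_mid in the frame of gauge_stand above 0.003 m and z of spacer_2_mid in the frame of gauge_stand above 0.17 m)).
It fails at once if a bystander (spanner, chuck, parts box) is moved more than 15 mm (distance of any of spanner_13, chuck, box_bearing from where it was at the start of the episode above 0.015 m).
It also fails if it takes over 64 s, if anything falls off the work surface, if the arm or the gripper's body presses on something with over 40 N, if the wrist force passes 120 N, or if a joint passes its speed limit or range.

ROBOT

A 6-joint arm with a two-finger parallel gripper is mounted at the origin on a cart in front of the work surface, level with it; the furniture and walls round the work are solid. World frame = base frame: x ahead of the robot, y to its left, z up, the work surface at z = 0. Lengths are in m, angles in rad, forces in N, time in s.
With the tool pointing down it reaches from about 0.275 to 0.875 m from the base axis. Payload 12.5 kg.
Tool frame: the origin (TCP) lies on the centre line of the jaws, within the pads' length; the fingertips stand r.finger_overhang ahead of it and the grasp point (between the pads) lies 3 mm ahead of it (r.finger_overhang is the distance from the TCP to the fingertips, in m); z points along the fingers, y is the line along which they close (so a half turn about z gives the same grasp; the last joint's range is limited). The gripper opens to 85 mm and grips with 20 to 120 N. Pads are 22 mm wide; open, the fingers measure 114 mm over their backs; the gripper's body (76 mm by 85 mm) begins 54 mm behind the grasp point. The pads swing forward as they close: fully open they stand 13 mm farther back than shut.
Start: joints at [1.222, 0.351, 1.652, -0, 1.139, -0.085], TCP at [0.143, 0.531, 0.253] pointing down, gripper open.
Joint ranges: [-2.75, 2.75], [-0.79, 2.1], [0.01, 2.65], [-1.57, 4.71], [0.07, 3.14], [-2.87, 2.87]. Speed limits (rad/s): [2.22, 2.22, 2.79, 3.14, 3.14, 3.14].

INTERFACE

Orientations are given as a unit quaternion [x, y, z, w].
In Python, from cell import r, optics gives the robot as it stands. The module is installed in compiled form; this text tells all that it offers. Calls block until the motion is done:
- r.move_to(position, orientation): joint-space move of the TCP to a pose.
- r.move_linear(position, rot=None, vel=0.15): straight line of the TCP; rot=None keeps the orientation; vel is the mean speed in m/s.
- r.set_joints(angles): joint-space move.
- r.set_gripper(opening, squeeze=None): opening from 0.0 (shut) to 1.0 (fully open); squeeze is the grip in N (None keeps the last); returns when the fingers have stopped.
- r.sleep(seconds).
- r.inverse_kinematics(position, orientation): joint angles nearest the present ones, or None.
- optics.get_image(name): name is "scene" or "top" or "wrist"; returns a dict with "pixels" (480x640x3 uint8, red, green, blue), "depth" (480x640 float32, m along the optical axis (not along the pixel's ray), 0 where there is no reading), "fx", "fy", "cx", "cy" (pixels), "D" ([k1, k2, p1, p2, k3] as OpenCV has them; the pictures are not rectified), "camera_from_world" (4x4, takes a point from world to camera coordinates); the wrist camera has in their place "mount" (4x4, takes a point from camera to tool coordinates, whose origin is the TCP and whose axes are the flange's). Camera axes: x right, y down, z forward; pixel columns grow to the right and rows downward; lengths in m; the calibration is good to about 2 mm. A picture is of the moment at which its call begins: read the wrist's pose just before it.
A pose or a line that the arm cannot do raises r.PlanningError and nothing moves.
- r.hand_in(): hands the job in; it is judged then, once.
Readings, each from a call of its own:
- r.current_t(): time.
- r.current_q(): joint angles.
- r.current_qvel(): joint speeds.
- r.current_effort(): joint torques, N m.
- r.current_tool_pos(): TCP position.
- r.current_ee_rot(): TCP orientation.
- r.current_contact_force(): force on the tool from outside, world axes, zero at the start.
- r.current_torque(): the same for the moment, N m.
- r.current_opening(): opening from 0.0 (shut) to 1.0 (fully open).
- r.current_finger_force(): force on a finger pad.
Only numpy, scipy, OpenCV 4.12 (cv2) and the standard library are available. Lean on these libraries where they do the work, as an engineer would, in place of code of your own. Each camera call takes 0.05 s, during which the arm holds its last target. There are 200 camera calls.

## Working session

There is one attempt and no reset: what is moved stays moved. The work goes in short steps, each a Python script; the robot and the scene stay as the last script left them, time stands still between calls to the robot, and variables do not carry over. Pictures are saved under pics/ and viewed, at most 10 in all, crops included, and the job is handed in when it is done.

```bash
mkdir -p pics; python3 - <<'E'
from cell import r,optics
import cv2,numpy as np,pickle
print(r.current_t(),r.finger_overhang,r.current_ee_rot(),r.current_tool_pos())
for n in("scene","top"):
    d=optics.get_image(n);pickle.dump(d,open(n+".pkl","wb"))
    cv2.imwrite(f"pics/{n}0.png",d["pixels"][:,:,::-1]);print(n,d["fx"],d["D"],d["camera_from_world"])
E
```

```text
0.0 0.022 [ 1.31510466e-01  9.91314599e-01 -5.87009342e-04 -1.34300465e-04] [0.14325716 0.53068236 0.25275638]
scene 597.4124317467072 [0.06235093 0.         0.         0.         0.        ] [[ 0.85808162 -0.51329573  0.01494777 -0.39664062]
 [-0.36453224 -0.62937788 -0.6862942   0.43783048]
 [ 0.36167968  0.5834475  -0.72717043  0.93768267]
 [ 0.          0.          0.          1.        ]]
top 544.2918947338842 [-0.06684731  0.          0.          0.          0.        ] [[ 0.02567513 -0.99964441 -0.00719953  0.19904231]
 [-0.98121495 -0.02382301 -0.19144107  0.6052133 ]
 [ 0.19120148  0.01197956 -0.9814777   1.2982867 ]
 [ 0.          0.          0.          1.        ]]
```

View pics/scene0.png

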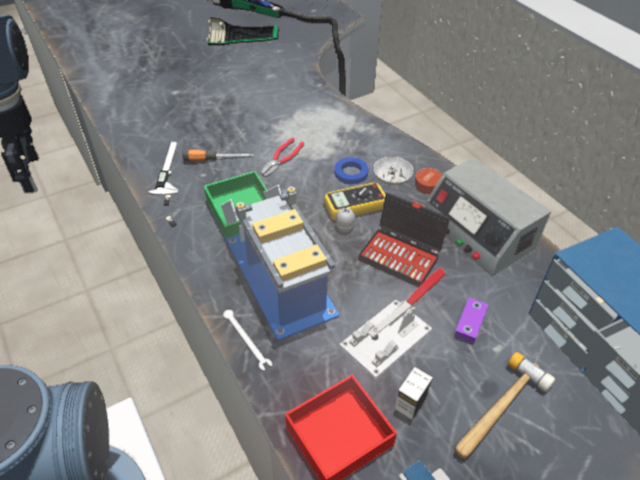

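View pics/top0.png

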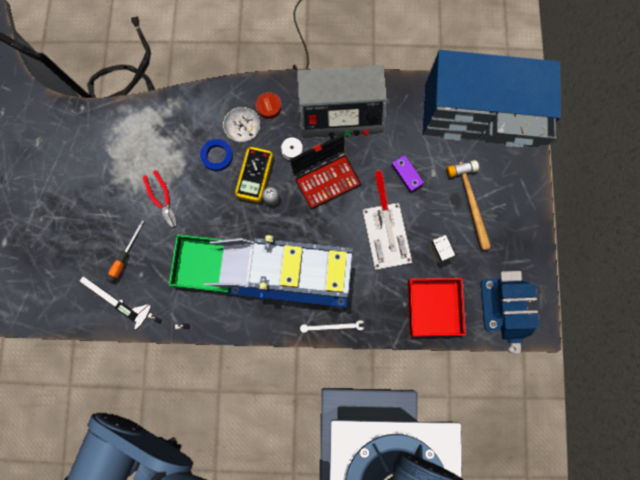

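The scene shows the stand, with the green bin at (200,265) in the top view and the jaws at (265,239)/(263,287). The two brass spacers are in the lane, the front one at (291,267) and the rear one at (337,271). The red bin is at (437,308), and the purple look-alike at (408,172) is not meant. Next I measure them.

```bash
cat > h.py <<'E'
import cv2,numpy as np,pickle
from scipy.spatial.transform import Rotation as R
def ray(d,px,z,M=None):
    """pixels -> world points on plane z; M world_from_camera"""
    K=np.array([[d["fx"],0,d["cx"]],[0,d["fy"],d["cy"]],[0,0,1.]])
    u=cv2.undistortPoints(np.asarray(px,float).reshape(-1,1,2),K,np.array(d["D"],float))[:,0]
    if M is None: M=np.linalg.inv(d["camera_from_world"])
    v=np.c_[u,np.ones(len(u))]@M[:3,:3].T; c=M[:3,3]
    return c+v*((z-c[2])/v[:,2])[:,None]
def blobs(d,lo,hi,amin):
    hsv=cv2.cvtColor(d["pixels"],cv2.COLOR_RGB2HSV)
    m=cv2.inRange(hsv,lo,hi)
    cs,_=cv2.findContours(m,cv2.RETR_EXTERNAL,cv2.CHAIN_APPROX_NONE)
    return [c for c in cs if cv2.contourArea(c)>amin]
def rect(P):
    (c,s,a)=cv2.minAreaRect((P[:,:2]*1000).astype(np.float32)); return np.round(c,1),np.round(s,1),round(a,2)
E
python3 - <<'E'
from h import *
for n in("scene","top"):
    d=pickle.load(open(n+".pkl","rb"))
    for nm,lo,hi,z,am in(("brass",(15,80,90),(32,255,255),.171,25),("red",(0,190,60),(6,255,255),.045,800),("green",(50,120,40),(85,255,255),.045,600)):
        for c in blobs(d,lo,hi,am):
            px=c[:,0,:].astype(float)
            D=d["depth"][c[:,0,1],c[:,0,0]]
            print(n,nm,px.mean(0).round(),cv2.contourArea(c),*rect(ray(d,px,z)))
    # depth-based height of the spacers/ledge
    M=np.linalg.inv(d["camera_from_world"])
    v,u=np.mgrid[200:320,220:370]
    K=np.array([[d["fx"],0,d["cx"]],[0,d["fy"],d["cy"]],[0,0,1.]])
    n_=cv2.undistortPoints(np.c_[u.ravel(),v.ravel()].astype(float).reshape(-1,1,2),K,np.array(d["D"]))[:,0]
    z=d["depth"][v.ravel(),u.ravel()]
    P=(np.c_[n_,np.ones(len(n_))]*z[:,None])@M[:3,:3].T+M[:3,3]
    h=np.histogram(P[z>0,2],bins=np.arange(.14,.205,.005));print(h[0])
    if n=="top":
        col=d["pixels"][v.ravel(),u.ravel()].astype(int)
        s=(abs(P[:,2]-.1635)<.0035)&(z>0)&(np.ptp(col,axis=1)<40);s2=(P[:,2]>.185)&(P[:,2]<.22)&(z>0)
        img=np.zeros((120,150),np.uint8);img.ravel()[s2]=255
        for i,(x,y,w,hh,a) in enumerate(cv2.connectedComponentsWithStats(img)[2]):
            print("hi",x+220,y+200,w,hh,a)
        print("rails",rect(P[s]),s.sum())
E
```

```text
scene brass [492. 416.] 1188.5 [ 603.3 -245.2] [179.6  20.6] 15.37
scene brass [515. 360.] 157.0 [ 692.9 -195.1] [32.8 16.2] 20.46
scene brass [300. 262.] 986.5 [499.8 154.3] [53.5 91.9] 86.04
scene brass [278. 226.] 893.0 [509.2 256.7] [57.6 92.4] 85.31
scene brass [371. 202.] 355.0 [701.9 221.8] [102.2  55.2] 17.63
scene brass [343. 195.] 210.0 [662.1 267.2] [135.8  59.2] 21.57
scene green [228. 194.] 652.5 [518.4 494. ] [147.5 110.5] 85.19
[ 156  744 1426  304  873  514 1241  128   47   22   26   13]
top brass [263. 285.] 25.5 [460.5 322.2] [11.3 13.6] 1.5
top brass [336. 270.] 650.5 [498.7 159.3] [39.3 92. ] 86.04
top brass [291. 266.] 664.0 [507.2 261.4] [40.7 91.8] 85.6
top brass [268. 238.] 27.5 [570.  314.9] [13.2 14.7] 47.32
top brass [475. 211.] 488.0 [ 645.1 -158.2] [186.5  21.6] 16.75
top brass [451. 171.] 67.0 [ 740.7 -108.3] [26.9 18.3] 16.58
top brass [253. 173.] 1390.0 [723.2 356.1] [ 66.5 128.9] 77.85
top red [436. 307.] 2986.5 [430.7 -93.8] [141.2 136. ] 2.51
top red [328. 182.] 1688.0 [744.8 179.9] [ 86.5 141.3] 28.03
top green [201. 265.] 2428.5 [525.8 491.9] [152.4 134.5] 85.32
[  60  949 1391  250  589  439  934  198   55   33   40   26]
hi 220 200 150 120 17900
hi 265 236 9 7 48
hi 266 244 1 1 1
hi 264 276 1 1 1
hi 264 278 1 1 1
hi 259 283 9 7 49
rails (array([503.6, 239.6]), array([226.4, 116.9]), 85.35) 651
```

```bash
python3 - <<'E'
from h import *
from cell import r,optics
d=pickle.load(open("top.pkl","rb"));print("screws",ray(d,[[263,285],[268,238]],.199)*1000)
q=[np.sin(.0401),np.cos(.0401),0,0]
r.move_to([.44,.22,.40],q)
p=r.current_tool_pos();o=r.current_ee_rot();d=optics.get_image("wrist")
T=np.eye(4);T[:3,:3]=R.from_quat(o).as_matrix();T[:3,3]=p;d["M"]=T@np.array(d["mount"])
pickle.dump(d,open("wrist.pkl","wb"));cv2.imwrite("pics/w0.png",d["pixels"][:,:,::-1])
print(r.current_t(),p,o,d["M"][:3,3])
for c in blobs(d,(15,80,90),(32,255,255),100):
    px=c[:,0].astype(float);print(px.mean(0).round(),*rect(ray(d,px,.171,d["M"])),*rect(ray(d,px,.199,d["M"])))
E
```

```text
screws [[458.82221022 319.40384877 199.        ]
 [564.12690378 312.71320591 199.        ]]
1.8167 [0.4396967  0.22057831 0.39965497] [ 3.97508507e-02  9.99209579e-01 -2.37276028e-05 -2.93667445e-04] [0.37156355 0.22497809 0.51951226]
[403. 368.] [643.9 309.3] [16.2 97.4] 72.99 [622.  302.5] [14.9 89.6] 72.99
[408. 323.] [580.2 317. ] [14.4 14.3] 85.41 [563.4 309.6] [13.2 13.2] 85.41
[ 62. 326.] [552.5 -85. ] [68.  18.2] 16.39 [538.  -60.1] [62.5 16.8] 16.39
[357. 268.] [508.9 261.4] [40.5 91. ] 85.59 [497.8 258.5] [37.2 83.6] 85.59
[266. 266.] [498.3 160.2] [41.3 90.7] 85.42 [488.2 165.4] [38.  83.4] 85.42
[416. 228.] [466.  326.1] [13.9 14.6] 66.86 [458.5 318. ] [12.8 13.4] 66.86
```

View pics/w0.png

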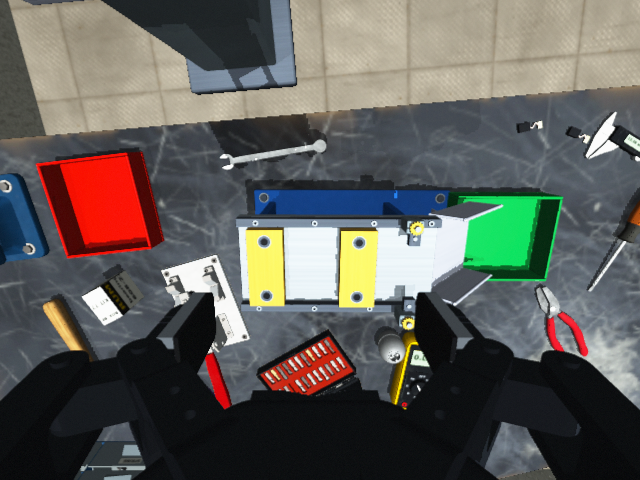

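The wrist view shows the spacers at (266,266) and (357,268) between the rails. The thumb screws are at (416,228) and (408,323). Top and wrist views agree to 2 mm. Next I enter the gap behind the front spacer with shut fingers and touch the ledge to get its height.

```bash
cat >> h.py <<'E'
from cell import r,optics
A=np.radians(4.7); O=np.array([.5102,.311,0]); U=np.array([np.cos(A),-np.sin(A),0]); V=np.array([np.sin(A),np.cos(A),0])
Q=[np.sin(A/2),np.cos(A/2),0,0]
S=lambda x,y,z:O+x*U+y*V+np.array([0,0,z])
def fs(): # force in the stand frame
    f=np.array(r.current_contact_force()); return np.array([f@U,f@V,f[2]])
def ys(): return (np.array(r.current_tool_pos())-O)@V
E
python3 - <<'E'
from h import *
r.set_gripper(0.0,squeeze=40)
r.move_to(S(0,-.101,.24),Q)
r.move_linear(S(0,-.101,.185),vel=.12)
r.sleep(.1);f0=fs();print("f0",f0,r.current_t(),r.current_opening())
z=.185
while z>.166:
    z-=.0015;r.move_linear(S(0,-.101,z),vel=.03);f=fs()-f0
    if abs(f).max()>3: break
print(z,r.current_tool_pos(),f,r.current_t())
r.move_linear(S(0,-.101,z+.004),vel=.05);print(fs()-f0,r.current_t())
E
```

```text
f0 [ 0.97889357 -0.17011941 -0.04632697] 4.0167 -0.0005436643769645853
0.17149999999999999 [0.50206314 0.21038415 0.1720457 ] [-3.02063912 -0.33570137  6.63329476] 6.2667
[-1.01255267  0.06728267 -0.38271052] 6.5167
```

```bash
cat >> h.py <<'E'
def push(y0,y1,z,step,vel,lim=5.,f0=None):
    """step along the lane until Fy on the tool < -lim; returns (stopped, y, log)"""
    y=y0;log=[]
    while y<y1-1e-6:
        y=min(y+step,y1);r.move_linear(S(0,y,z),vel=vel);f=fs()-f0;log.append((round(y*1e3,1),round(f[1],1)))
        if -f[1]>lim:
            r.sleep(.06);f=fs()-f0;log.append(("again",f.round(1)))
            if -f[1]>lim: return True,y,log
    return False,y,log
E
python3 - <<'E'
from h import *
z=.1755
f0=fs()
print(push(-.101,-.064,z,.004,.06,6,f0))
print(push(-.064,-.040,z,.001,.02,5,f0),r.current_t(),r.current_tool_pos())
E
```

```text
(False, -0.064, [(-97.0, np.float64(-0.2)), (-93.0, np.float64(-0.3)), (-89.0, np.float64(-0.1)), (-85.0, np.float64(-0.1)), (-81.0, np.float64(-0.0)), (-77.0, np.float64(0.1)), (-73.0, np.float64(0.6)), (-69.0, np.float64(0.6)), (-65.0, np.float64(0.9)), (-64.0, np.float64(-0.4))])
(True, -0.04899999999999999, [(-63.0, np.float64(-0.5)), (-62.0, np.float64(-0.4)), (-61.0, np.float64(-0.1)), (-60.0, np.float64(-0.9)), (-59.0, np.float64(-0.4)), (-58.0, np.float64(-0.6)), (-57.0, np.float64(1.0)), (-56.0, np.float64(-0.0)), (-55.0, np.float64(0.8)), (-54.0, np.float64(-0.2)), (-53.0, np.float64(-0.9)), (-52.0, np.float64(-1.3)), (-51.0, np.float64(-0.4)), (-50.0, np.float64(-2.7)), (-49.0, np.float64(-8.1)), ('again', array([ 0.8, -7.6,  2.2]))]) 12.825 [0.50613867 0.26138221 0.17549837]
```

It stopped at 8 N near the expected place. I back off, rise and check from the wrist.

```bash
cat >> h.py <<'E'
def wrist(name):
    p=r.current_tool_pos();o=r.current_ee_rot();d=optics.get_image("wrist")
    T=np.eye(4);T[:3,:3]=R.from_quat(o).as_matrix();T[:3,3]=p;M=T@np.array(d["mount"])
    cv2.imwrite(f"pics/{name}.png",d["pixels"][:,:,::-1])
    for c in blobs(d,(15,80,90),(32,255,255),100):
        px=c[:,0].astype(float);P=ray(d,px,.171,M);k=rect(P);e=np.r_[k[0]/1e3,0]-O
        print(px.mean(0).round(),*k,"stand xy mm",(e@U*1e3).round(1),(e@V*1e3).round(1))
E
python3 - <<'E'
from h import *
r.move_linear(S(0,-.060,.1755),vel=.08)
r.move_linear(S(0,-.060,.26),vel=.25)
r.set_gripper(.75)
wrist("w1");print(r.current_t())
E
```

```text
[379. 255.] [512.2 293.3] [40.3 90.1] 84.96 stand xy mm 3.4 -17.5
[175. 247.] [499.8 160.4] [40.3 89.7] 85.33 stand xy mm 2.0 -150.9
[434. 178.] [463.2 327.5] [15.7 15.5] 36.23 stand xy mm -48.2 12.6
14.275
```

View pics/w1.png

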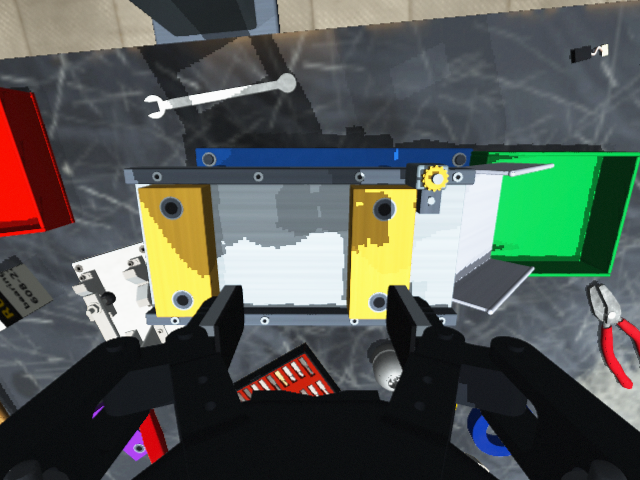

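The front spacer (379,255) is flush against the blade at x≈413, and its middle is about 20 mm short of the jaws, so it is the oversize one. I grasp it with an offset toward -y, so the front finger touches first and draws it off the jaws.

```bash
python3 - <<'E'
from h import *
c=(np.array([.5122,.2933,0])-O);x=c@U;y=c@V-.006
r.move_linear(S(x,y,.26),vel=.15);f0=fs()
r.move_linear(S(x,y,.195),vel=.15);print(fs()-f0)
r.move_linear(S(x,y,.173),vel=.06);print("down",fs()-f0,r.current_tool_pos())
r.set_gripper(.2,squeeze=50)
print("grip",r.current_opening(),r.current_finger_force(),fs()-f0)
r.move_linear(S(x,-.070,.1735),vel=.08);print("back",fs()-f0)
r.move_linear(S(x,-.070,.26),vel=.15);print("lift",r.current_opening(),r.current_finger_force(),fs()-f0,r.current_t())
E
```

```text
[ 1.26434932  0.22244838 -0.43247738]
down [0.20602716 0.0585218  0.9657272 ] [0.51168908 0.28730148 0.1728169 ]
grip 0.4575105622918808 52.257503271102905 [1.49946805 1.5229063  6.30335098]
back [ 0.15789737 -5.44309924  8.80449272]
lift 0.4550937891631553 51.39411807060242 [ 0.63411531  1.34926272 -1.95611218] 17.5667
```

```bash
python3 - <<'E'
from h import *
f0=fs()
r.move_linear([.431,-.094,.26],vel=.3);print(r.current_opening(),r.current_t())
r.move_linear([.431,-.094,.07],vel=.2)
r.move_linear([.431,-.094,.035],vel=.06);print("low",fs()-f0)
r.set_gripper(.62);print(fs()-f0)
r.move_linear([.431,-.094,.2],vel=.25)
r.move_linear([.40,-.02,.26],vel=.3)
wrist("w2");print(r.current_t())
E
```

```text
0.4541694053557001 18.8583
low [ 0.11153843 -0.7673093  -0.20662558]
[-0.25363844 -0.93224895  2.23973932]
[182. 415.] [ 521.9 -128.7] [31.5 13.5] 17.14 stand xy mm 47.7 -437.3
[580. 346.] [491.5 157.6] [39.8 76.4] 85.83 stand xy mm -6.1 -154.4
[250. 241.] [389.6 -61.7] [24.5 52.6] 85.24 stand xy mm -89.7 -381.3
22.325
```

View pics/w2.png

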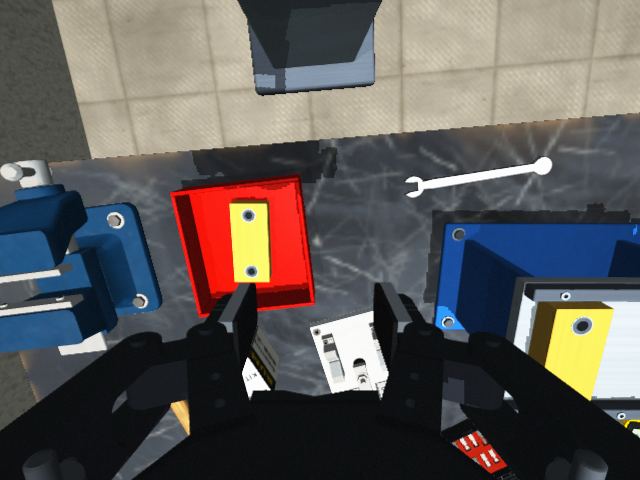

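The oversize spacer lies flat in the red bin at (250,241). Next is the rear spacer, pushed from behind.

```bash
sed -i 's/S(0,y,z)/S(.002,y,z)/' h.py; python3 - <<'E'
from h import *
r.set_gripper(0.0)
r.move_linear(S(.002,-.207,.26),rot=Q,vel=.3)
r.move_linear(S(.002,-.207,.1755),vel=.15);r.sleep(.05);f0=fs()
print(f0,push(-.207,-.062,.1755,.006,.08,8,f0),r.current_t())
s=push(-.062,-.034,.1755,.0015,.03,6,f0);print(s,r.current_t())
if not s[0]:
    print(push(-.034,.032,.1755,.004,.06,8,f0),r.current_t(),r.current_tool_pos())
E
```

```text
[-0.32534387  0.2503278  -0.61762504] (False, -0.062, [(-201.0, np.float64(-0.6)), (-195.0, np.float64(-0.8)), (-189.0, np.float64(0.4)), (-183.0, np.float64(-0.6)), (-177.0, np.float64(0.4)), (-171.0, np.float64(0.3)), (-165.0, np.float64(-0.5)), (-159.0, np.float64(0.3)), (-153.0, np.float64(-0.2)), (-147.0, np.float64(-0.4)), (-141.0, np.float64(-0.6)), (-135.0, np.float64(0.5)), (-129.0, np.float64(-0.4)), (-123.0, np.float64(-0.6)), (-117.0, np.float64(0.4)), (-111.0, np.float64(-0.1)), (-105.0, np.float64(-0.5)), (-99.0, np.float64(-0.7)), (-93.0, np.float64(-0.4)), (-87.0, np.float64(-0.4)), (-81.0, np.float64(-1.2)), (-75.0, np.float64(-0.0)), (-69.0, np.float64(-0.7)), (-63.0, np.float64(-0.5)), (-62.0, np.float64(0.0))]) 30.5667
(False, -0.034, [(-60.5, np.float64(-1.5)), (-59.0, np.float64(-0.5)), (-57.5, np.float64(-0.1)), (-56.0, np.float64(0.1)), (-54.5, np.float64(-1.1)), (-53.0, np.float64(-0.6)), (-51.5, np.float64(-0.4)), (-50.0, np.float64(-0.8)), (-48.5, np.float64(-0.4)), (-47.0, np.float64(-0.4)), (-45.5, np.float64(-0.6)), (-44.0, np.float64(-0.4)), (-42.5, np.float64(-0.6)), (-41.0, np.float64(-0.2)), (-39.5, np.float64(-1.0)), (-38.0, np.float64(-0.3)), (-36.5, np.float64(-0.3)), (-35.0, np.float64(-0.7)), (-34.0, np.float64(-1.5))]) 35.3167
(False, 0.032, [(-30.0, np.float64(-0.2)), (-26.0, np.float64(-0.7)), (-22.0, np.float64(-0.1)), (-18.0, np.float64(-0.8)), (-14.0, np.float64(-0.6)), (-10.0, np.float64(-1.4)), (-6.0, np.float64(0.1)), (-2.0, np.float64(-0.0)), (2.0, np.float64(-0.3)), (6.0, np.float64(-0.5)), (10.0, np.float64(-0.5)), (14.0, np.float64(-0.5)), (18.0, np.float64(-0.8)), (22.0, np.float64(-0.3)), (26.0, np.float64(-0.5)), (30.0, np.float64(-0.7)), (32.0, np.float64(-0.2))]) 39.5667 [0.51479222 0.34280875 0.17548298]
```

```bash
python3 - <<'E'
from h import *
r.move_linear(S(.002,.032,.30),vel=.2)
r.sleep(.3);wrist("w3");print(r.current_t())
E
```

```text
[467. 211.] [505.  456.8] [25.3 56.9] 80.75 stand xy mm -17.1 144.9
[277. 169.] [461.8 318.3] [14.8 15.1] 8.84 stand xy mm -48.8 3.3
40.6917
```

View pics/w3.png

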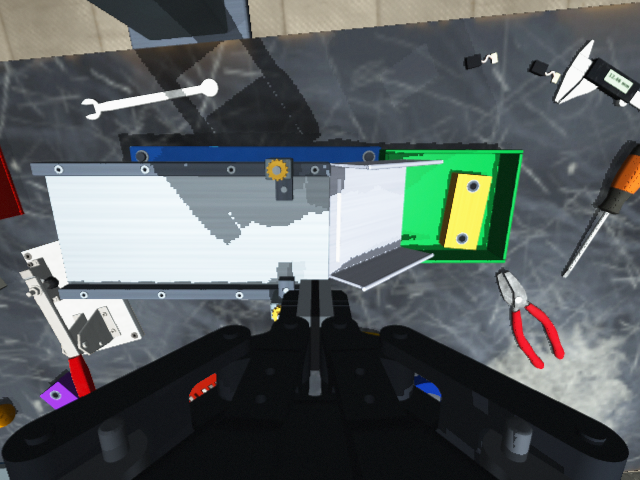

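The second spacer lies flat in the green bin at (467,211), the ledge is empty, and the robot is clear of everything. I hand in.

```bash
python3 -c "
from cell import r
print(r.hand_in(),r.current_t())"
```

```text
the job is handed in; nothing more can be done
the job is handed in; nothing more can be done
```

The job is handed in at about 41 s of the 64 s allowed: the front spacer stopped against the jaws at about 8 N, so I lifted it out into the red bin; the rear one slid under the jaws and down the chute into the green bin. The wrist camera showed each lying in its bin, but the hand-in call returned no verdict.

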